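# Draw the concealed bolt of the tool chest with its pin key

## Task

The slide bolt of the wooden tool chest sits out of sight behind the slotted steel plate on the chest's front. Take the bolt key (the plain round steel pin in a squared wooden handle), feel along inside the slot for the blind hole in the bolt, push the pin fully home in it, and then draw the bolt to the left until it stops. Work gently, leave the key in the bolt and let go of it, and leave the wax block and the short brush where they are.

Things in the scene. Friction and masses are not known exactly. Their poses are not given: they have to be found in the camera images.
- tool_chest: fixed wooden chest, 140 mm deep, 230 wide, 93 high, cork block and tape roll on its lid. Origin: centre of its underside; x points from front to back, y to its left (as the robot sees it), z up. Its hidden bolt slides along y against 5 N of friction, 68 mm in all, and stays where left; it starts anywhere in the right 42 mm of that. Its greased face covers the whole slot but for one hole
- chest_slot (a point): middle of the slot's mouth on the outer face of the steel plate, 56 mm above the bench; axes as tool_chest. Slot: 80 mm along y, 17 mm high. The bolt's face lies 14.5 mm behind the plate's outer face; its hole, at slot height, is round, 15.5 mm wide, blind, 24 mm deep, chamfered; drawn fully left, the hole is 34 mm left (+y) of this point. Fully home, the pin's end is 38.5 mm behind this face
- key_grip (a point): middle of the bolt key's wooden handle, on the pin's axis: the handle is a bar 80 mm long and 24 by 24 mm, to be gripped across its flat sides; x points along the pin towards its end, z up as it lies (12 mm above the bench). The key weighs about 120 g and is loose
- key_tip (a point): end of the bolt key's steel pin, 90 mm ahead of key_grip along x; axes as key_grip's. The pin is 12 mm thick with a half-round end and stands 50 mm out of the handle
- wax_block: loose brown block, 30x56x22 mm; origin at the centre of its underside
- brush: loose short brush with a wooden handle, 21x94x21 mm; origin at the centre of its underside, length along y

How it is judged:
By the outcome, as a careful person would: the job done as asked, in the order asked, and still so for the second after the job is handed in, with the robot touching nothing.
It also fails if it takes over 56 s, if anything falls off the work surface, if the arm or the gripper's body presses on something with over 40 N, if the wrist force passes 120 N, or if a joint passes its speed limit or range.

## Robot

A 6-joint arm with a two-finger parallel gripper is mounted at the origin on a cart in front of the work surface, level with it; the furniture and walls round the work are solid. World frame = base frame: x ahead of the robot, y to its left, z up, the work surface at z = 0. Lengths are in m, angles in rad, forces in N, time in s.
With the tool pointing down it reaches from about 0.375 to 0.975 m from the base axis. Payload 3.8 kg.
Tool frame: the origin (TCP) lies midway between the tips of the shut fingers; the grasp point (between the pads) lies 19 mm behind it; x points along the fingers, y is the direction in which the jaws open and shut, and the axes are right-handed (so a half turn about x gives the same grasp; the last joint's range is limited). The gripper opens to 88 mm and grips with 3 to 60 N. Pads are 18 mm wide; open, the fingers measure 123 mm over their backs; the gripper's body (75 mm by 187 mm) begins 45 mm behind the grasp point.
Start: joints at [1.275, 0.264, 1.604, -0, 1.274, -0.037], TCP at [0.173, 0.653, 0.239] pointing down, gripper open.
Joint ranges: [-2.63, 2.63], [-0.94, 2.18], [0.31, 2.57], [-1.31, 4.45], [0, 2.66], [-2.55, 2.55]. Speed limits (rad/s): [2.57, 2.57, 3.14, 3.14, 3.14, 3.14].

## Interface

Orientations are given as a rotation vector (axis times angle).
In Python, from cell import manip, inverse_kinematics, cams, order gives the robot as it stands. Calls block until the motion is done:
- manip.move_pose(position, orientation): joint-space move of the TCP to a pose.
- manip.move_linear(position, rate=0.15, rot=None): straight line of the TCP; rot=None keeps the orientation; rate is the mean speed in m/s.
- manip.set_joints(angles): joint-space move.
- manip.set_gripper(opening, force=None): finger opening in m; force is the grip in N (None keeps the last); returns when the fingers have stopped.
- manip.dwell(seconds).
- inverse_kinematics(position, orientation): joint angles nearest the present ones, or None.
- manip.state(): the state.
- cams.capture(name): name is "side" or "top"; returns a dict with "image" (400x640x3 uint8, blue, green, red), "z_map" (400x640 float32, m along the optical axis (not along the pixel's ray), 0 where there is no reading), "intrinsics" (3x3 intrinsics, pixels), "k1" (the pictures are not rectified: a ray, as slopes to the right and down, at radius r is drawn at 1 + k1 r^2 times it, then the intrinsics apply), "position" and "orientation" of the camera in the world. Camera axes: x right, y down, z forward; pixel columns grow to the right and rows downward; lengths in m; the calibration is good to about 2 mm. A picture is of the moment at which its call begins.
A pose or a line that the arm cannot do raises manip.IKError and nothing moves.
- order.close_job(): hands the job in, once; it reports no verdict.
The state is a dict: "clock": time; "joint_pos": joint angles; "joint_velocities": joint speeds; "tau": joint torques, N m; "tool_pos": TCP position; "tcp_rot": TCP orientation; "contact_force": force on the tool from outside, world axes, zero at the start; "moment": the same for the moment, N m; "gripper_width": finger opening in m.
Only numpy, scipy, OpenCV 4.12 (cv2) and the standard library are available. Lean on these libraries where they do the work, as an engineer would, in place of code of your own. Each camera call takes 0.05 s, during which the arm holds its last target.

## Working session

There is one attempt and no reset: what is moved stays moved. The work goes in short steps, each a Python script; the robot and the scene stay as the last script left them, time stands still between calls to the robot, and variables do not carry over. Pictures are saved under pics/ and viewed, and the job is handed in when it is done.

```bash
ls; mkdir -p pics; python3 - <<'E'
from cell import manip, cams
import cv2, numpy as np
for n in ("side","top"):
    c=cams.capture(n); cv2.imwrite(f"pics/{n}0.png",c["image"]); np.savez(f"{n}0.npz",**c)
    print(n,c["intrinsics"].tolist(),c["k1"],c["position"],c["orientation"])
print(manip.state())
E
```

```text
pics
side [[514.7610484603409, 0.0, 326.6011299879672], [0.0, 514.7610484603409, 192.98507861826457], [0.0, 0.0, 1.0]] -0.09049811690919768 [0.1808573  1.28509455 0.51019529] [-0.4272923   2.46451433 -1.60316458]
top [[512.1579592148429, 0.0, 319.3989226582324], [0.0, 512.1579592148429, 208.81548200512543], [0.0, 0.0, 1.0]] -0.1644395116447729 [0.35326248 0.34092339 0.92403445] [-2.14643559  2.12780121 -0.17055473]
{'clock': 0.1, 'joint_pos': array([ 1.27507968e+00,  2.64663508e-01,  1.60520390e+00,  2.17948171e-05,
        1.27370516e+00, -3.69201222e-02]), 'joint_velocities': array([ 3.74054734e-04, -1.15376082e-03, -2.89691373e-03,  1.99117248e-03,
       -3.15641426e-04, -7.07683665e-05]), 'tau': array([ 1.09689579e-03, -5.03620076e+01, -3.58068609e+01,  7.29489746e-02,
        2.34263611e-02, -5.13179396e-05]), 'tool_pos': array([0.17256909, 0.65191822, 0.23754026]), 'tcp_rot': array([ 0.20163608,  1.56157986, -0.20470495]), 'contact_force': array([-0.1761998 ,  0.82883221, -0.57112598]), 'moment': array([-0.0614213 , -0.00758516, -0.03570531]), 'gripper_width': 0.08822047983153043}
```

View pics/side0.png

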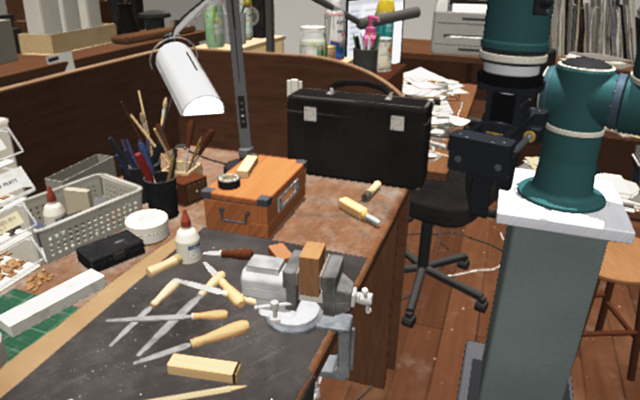

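View pics/top0.png

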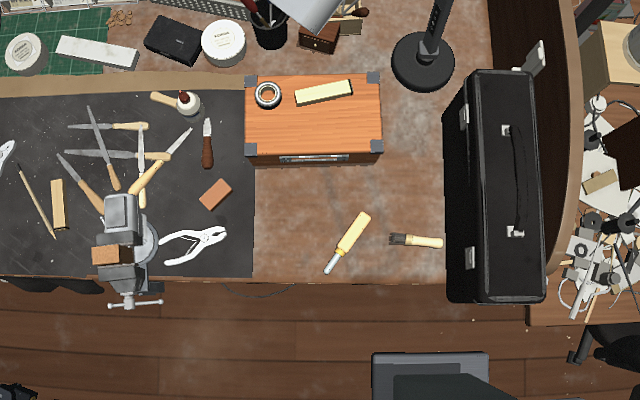

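The top picture shows the chest with its front edge at about row 155 (columns 248–380). The key has its handle at about (353,233) and its pin end at (327,271). The brush is at (415,240) and the wax block at (215,194). Next I'll turn these pixels into positions.

```bash
cat > h.py <<'E'
import numpy as np, cv2
from scipy.spatial.transform import Rotation as R
def cloud(c):
    K=c["intrinsics"];k=float(c["k1"]);z=c["z_map"]
    h,w=z.shape
    u,v=np.meshgrid(np.arange(w),np.arange(h))
    p=np.stack([u,v],-1).reshape(-1,1,2).astype(float)
    d=cv2.undistortPoints(p,K,np.array([k,0,0,0.]),None,None,None) if False else cv2.undistortPointsIter(p,K,np.array([k,0,0,0.]),None,None,(3,50,1e-10))
    d=d.reshape(h,w,2)
    P=np.concatenate([d*z[...,None],z[...,None]],-1)
    W=P@R.from_rotvec(c["orientation"]).as_matrix().T+c["position"]
    W[z<=0]=np.nan
    return W
def load(f): return dict(np.load(f))
E
python3 - <<'E'
from h import *
np.set_printoptions(precision=4,suppress=True)
c=load("top0.npz");W=cloud(c)
for n,(u,v) in dict(tip=(327,271),pinmid=(333,262),h1=(342,249),h2=(353,233),h3=(363,217),brush1=(400,239),brush2=(435,242),wax=(215,194),cfl=(262,152),cfr=(370,150),cbl=(250,77),cbr=(375,75),plateL=(281,160),plateR=(347,158),bench=(300,220),case=(450,280)).items(): print(n,W[v,u])
m=cv2.resize(c["image"][130:300,230:470],None,fx=3.3,fy=3.3,interpolation=cv2.INTER_CUBIC);cv2.imwrite("pics/topz.png",m)
s=load("side0.npz");
m=cv2.resize(s["image"][140:250,190:400],None,fx=3.8,fy=3.8,interpolation=cv2.INTER_CUBIC);cv2.imwrite("pics/sidez.png",m)
E
```

```text
tip [0.3891 0.3284 0.0197]
pinmid [0.405  0.3179 0.0191]
h1 [0.4277 0.3023 0.0241]
h2 [0.4561 0.283  0.0254]
h3 [0.4847 0.2653 0.026 ]
brush1 [0.4469 0.1982 0.016 ]
brush2 [0.4415 0.1356 0.0193]
wax [0.5236 0.5301 0.0286]
cfl [0.5834 0.4398 0.0942]
cfr [0.5889 0.2584 0.0925]
cbl [0.7185 0.4652 0.0949]
cbr [0.724  0.248  0.0944]
plateL [0.5808 0.4109 0.052 ]
plateR [0.5855 0.295  0.0514]
bench [0.4819 0.3779 0.0005]
case [0.3733 0.1161 0.0438]
```

View pics/topz.png

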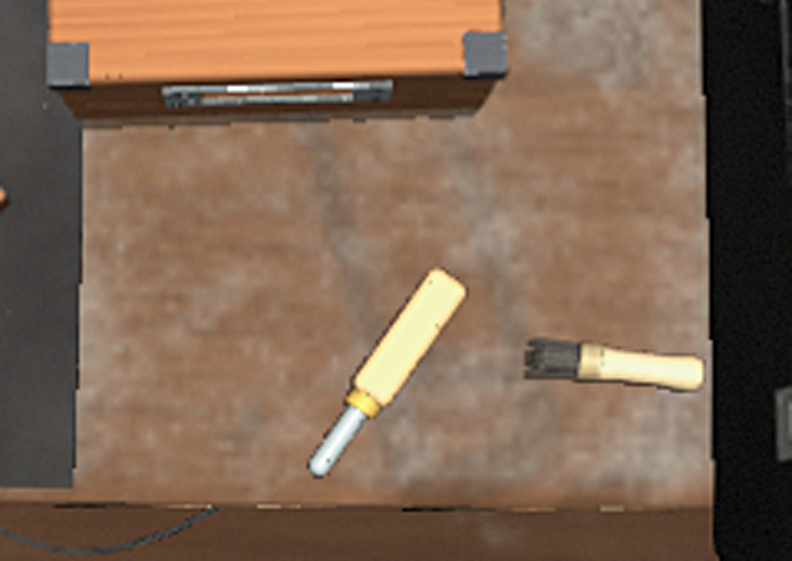

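View pics/sidez.png

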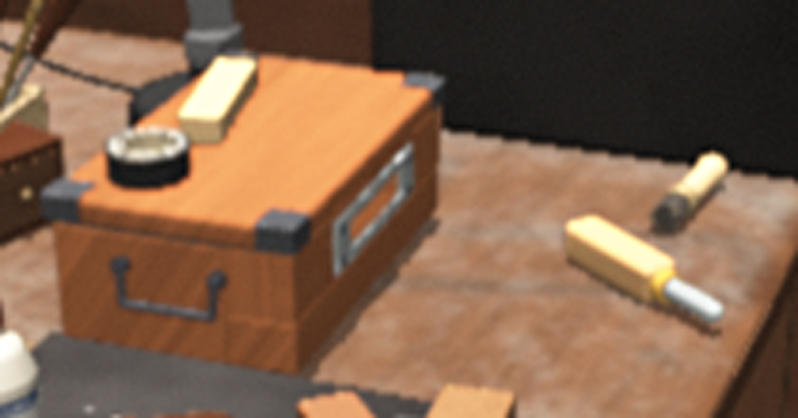

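The zoomed pictures show the key's pin pointing towards the robot and to its left, so it has to be turned by roughly 146°. The slot plate is on the chest's front face, between columns 281 and 347. I'll fit the chest and key poses.

```bash
python3 - <<'E'
from h import *
np.set_printoptions(precision=4,suppress=True)
for n in ("top","side"):
    W=cloud(load(n+"0.npz")); P=W.reshape(-1,3); P=P[np.isfinite(P).all(1)]
    x,y,z=P.T
    b=P[(x>.4)&(x<.55)&(y>.22)&(y<.42)&(z<.006)]; print(n,"bench z",np.median(b[:,2]))
    lid=P[(x>.54)&(x<.78)&(y>.2)&(y<.5)&(z>.085)&(z<.099)]
    r=cv2.minAreaRect((lid[:,:2]*1000).astype(np.float32)); print(" lid",np.median(lid[:,2]),r)
    f=P[(x>.56)&(x<.6)&(y>.25)&(y<.45)&(z>.01)&(z<.085)]
    # robust plane front face: x = a + b*y (+c z)
    fy=f[:,1]; A=np.c_[np.ones(len(f)),fy-.35]; 
    w=np.ones(len(f),bool)
    for _ in range(8):
        s=np.linalg.lstsq(A[w],f[w,0],rcond=None)[0]; e=f[:,0]-A@s; w=abs(e-np.median(e[w]))<.003
    print(" front",s,w.sum(),len(f),np.percentile(e,[2,10,50,90,98]))
    k=P[(x>.36)&(x<.52)&(y>.23)&(y<.35)&(z>.008)&(z<.032)]
    r=cv2.minAreaRect((k[:,:2]*1000).astype(np.float32)); print(" key",len(k),r)
    h=k[k[:,2]>.0215]; r=cv2.minAreaRect((h[:,:2]*1000).astype(np.float32)); print(" handletop",len(h),r,np.median(h[:,2]))
    d=h[:,:2]-h[:,:2].mean(0); print(" dir",np.linalg.svd(d,full_matrices=False)[2][0],h[:,:2].mean(0))
E
python3 - <<'E'
import sys; sys.path.insert(0,'.')
from h import *
for n,(a,b,c,d) in dict(top=(150,170,270,360),side=(170,215,270,305)).items():
    I=load(f"{n}0.npz")["image"][a:b,c:d]
    cv2.imwrite(f"pics/{n}plate.png",cv2.resize(I,None,fx=8.5 ,fy=8.5,interpolation=cv2.INTER_NEAREST))
E
```

```text
top bench z 0.000836203464262053
 lid 0.09350850106376518 ((653.7412109375, 355.837890625), (147.2460174560547, 236.03781127929688), 1.9665286540985107)
 front [ 0.5848 -0.0383] 1069 1088 [-0.0025 -0.0019  0.0004  0.0012  0.0019]
 key 802 ((439.3490905761719, 295.2071228027344), (23.98665428161621, 129.88739013671875), 55.139976501464844)
 handletop 547 ((441.5552673339844, 293.6769714355469), (23.734041213989258, 121.15762329101562), 55.150386810302734) 0.024418861344911225
 dir [-0.8192  0.5736] [0.4577 0.2824]
side bench z 0.00023453790440247646
 lid 0.09178143838555519 ((655.8471069335938, 359.294189453125), (145.8632049560547, 237.5373992919922), 2.0942740440368652)
 front [ 0.5869 -0.0381] 941 1021 [-0.0028 -0.002   0.0003  0.0017  0.008 ]
 key 411 ((439.99835205078125, 298.2339782714844), (27.76586151123047, 126.81908416748047), 56.89345169067383)
 handletop 157 ((460.5446472167969, 284.944580078125), (23.60987091064453, 76.37876892089844), 52.39561462402344) 0.024092810228327932
 dir [-0.8184  0.5746] [0.4602 0.2866]
```

View pics/topplate.png

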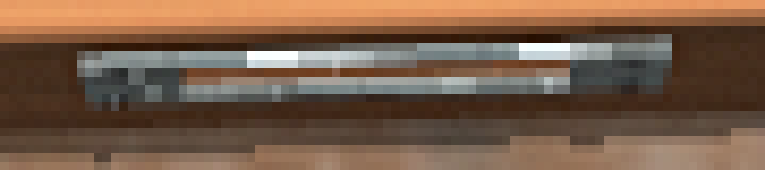

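View pics/sideplate.png

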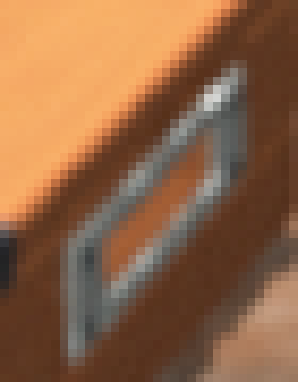

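The plate crops show the slot opening in the top view at columns 291–337, row ~159, with the plate spanning columns 279–349. In the side view the plate spans columns ~278–299. I'll intersect those rays with the face plane to get the slot middle.

```bash
cat >> h.py <<'E'
def ray(c,u,v):
    d=cv2.undistortPointsIter(np.array([[[u,v]]],float),c["intrinsics"],np.array([float(c["k1"]),0,0,0.]),None,None,(3,50,1e-10)).ravel()
    return c["position"],R.from_rotvec(c["orientation"]).as_matrix()@np.r_[d,1]
def hitz(c,u,v,z):
    p,d=ray(c,u,v); return p+d*(z-p[2])/d[2]
def hitplane(c,u,v,n,q):
    p,d=ray(c,u,v); return p+d*(n@(q-p))/(n@d)
E
python3 - <<'E'
from h import *
np.set_printoptions(precision=4,suppress=True)
a=np.radians(2.1); n=np.array([np.cos(a),np.sin(a),0])
t=load("top0.npz");s=load("side0.npz")
q=np.array([.583,.358,.056])
f=lambda o,u,v:(o[0]+u/8.5-.5,o[1]+v/8.5-.5)
for nm,u,v in [("slotL",180,82),("slotR",570,72),("plTL",78,50),("plTR",672,35),("plBL",85,108),("plBR",662,92)]:
    print(nm,hitplane(t,*f((270,150),u,v),n,q))
q=np.array([.585,.358,.056])
for nm,u,v in [("TL",65,237),("BL",75,362),("TR",245,65),("BR",240,180),("sTL",100,225),("sTR",218,120),("sBR",215,180),("sBL",103,280)]:
    print(nm,hitplane(s,*f((270,170),u,v),n,q))
# plate depth points
W=cloud(t);I=t["image"]
for r in (154,156,158,159,160,161,162): print(r,[tuple(np.round(W[r,c],4)) for c in (284,314,344)])
E
```

```text
slotL [0.5817 0.3937 0.0548]
slotR [0.5846 0.3134 0.0542]
plTL [0.581  0.4126 0.0821]
plTR [0.5854 0.2939 0.081 ]
plBL [0.5809 0.4148 0.0358]
plBR [0.5854 0.2935 0.0359]
TL [0.5828 0.418  0.0749]
BL [0.5829 0.414  0.0398]
TR [0.5874 0.2922 0.0705]
BR [0.5872 0.2969 0.0392]
sTL [0.5836 0.3958 0.0685]
sTR [0.5866 0.313  0.0631]
sBR [0.5865 0.3158 0.0471]
sBL [0.5837 0.3948 0.0532]
154 [(np.float64(0.5815), np.float64(0.4031), np.float64(0.0892)), (np.float64(0.5833), np.float64(0.3526), np.float64(0.0841)), (np.float64(0.5871), np.float64(0.3012), np.float64(0.072))]
156 [(np.float64(0.583), np.float64(0.4044), np.float64(0.0708)), (np.float64(0.583), np.float64(0.3527), np.float64(0.072)), (np.float64(0.584), np.float64(0.3011), np.float64(0.0702))]
158 [(np.float64(0.5803), np.float64(0.4045), np.float64(0.0677)), (np.float64(0.5856), np.float64(0.353), np.float64(0.0491)), (np.float64(0.5853), np.float64(0.3003), np.float64(0.0521))]
159 [(np.float64(0.5809), np.float64(0.4052), np.float64(0.0587)), (np.float64(0.5841), np.float64(0.353), np.float64(0.0478)), (np.float64(0.5841), np.float64(0.3002), np.float64(0.0497))]
160 [(np.float64(0.5816), np.float64(0.4058), np.float64(0.049)), (np.float64(0.5833), np.float64(0.353), np.float64(0.044)), (np.float64(0.587), np.float64(0.2993), np.float64(0.0316))]
161 [(np.float64(0.58), np.float64(0.4059), np.float64(0.0482)), (np.float64(0.5856), np.float64(0.3532), np.float64(0.028)), (np.float64(0.5874), np.float64(0.2989), np.float64(0.0231))]
162 [(np.float64(0.5832), np.float64(0.4073), np.float64(0.0287)), (np.float64(0.5855), np.float64(0.3533), np.float64(0.0211)), (np.float64(0.5872), np.float64(0.2986), np.float64(0.0166))]
```

```bash
cat >> h.py <<'E'
SG=np.array([.460,.282]); HEAD=np.radians(145.0); YAW=np.radians(2.1)
SLOT=np.array([.5835,.3545,.056])
CX=np.array([np.cos(YAW),np.sin(YAW),0]); CY=np.array([-np.sin(YAW),np.cos(YAW),0])
def rot(head,s):
    "tool down, key direction = s*tool z"
    z=s*np.array([np.cos(head),np.sin(head),0]); x=np.array([0,0,-1.]); y=np.cross(z,x)
    return R.from_matrix(np.c_[x,y,z]).as_rotvec()
E
python3 - <<'E'
from h import *
from cell import manip, inverse_kinematics as ik
np.set_printoptions(precision=3,suppress=True)
for s in (1,-1):
    print(s,ik([*SG,.1],rot(HEAD,s)),ik([*SG,.003],rot(HEAD,s)))
    for d in (-.034,0,.034):
      for back in (.0515,.12):
        p=SLOT-CX*back+CY*d; print("  ",ik([p[0],p[1],.047],rot(YAW,s)))
E
```

```text
1 None None
   [ 0.498  0.344  1.882 -0.     0.915 -1.109]
   [ 0.553  0.247  2.012 -0.     0.882 -1.055]
   [ 0.546  0.372  1.844 -0.     0.926 -1.061]
   [ 0.604  0.279  1.972 -0.     0.892 -1.003]
   [ 0.592  0.402  1.801 -0.     0.939 -1.016]
   [ 0.652  0.312  1.927 -0.     0.903 -0.956]
-1 [ 0.504  0.139  2.027 -0.     0.976 -0.456] [ 0.504  0.276  2.08  -0.     0.786 -0.456]
   [0.498 0.344 1.882 0.    0.915 2.033]
   [0.553 0.247 2.012 0.    0.882 2.087]
   [0.546 0.372 1.844 0.    0.926 2.08 ]
   [0.604 0.279 1.972 0.    0.892 2.138]
   [0.592 0.402 1.801 0.    0.939 2.126]
   [0.652 0.312 1.927 0.    0.903 2.186]
```

```bash
cat >> h.py <<'E'
def st(m,l=""):
    s=m.state(); print(l,"t=%.2f"%s["clock"],"pos",np.round(s["tool_pos"],4),"F",np.round(s["contact_force"],2),"M",np.round(s["moment"],3),"w %.4f"%s["gripper_width"]); return s
E
python3 - <<'E'
from h import *
from cell import manip,cams
manip.move_pose([*SG,.12],rot(HEAD,-1)); manip.set_gripper(.055,40)
st(manip,"above")
c=cams.capture("top"); cv2.imwrite("pics/above.png",c["image"])
manip.move_linear([*SG,.0035],rate=.08); st(manip,"down")
manip.set_gripper(0.0,40); st(manip,"grip")
E
```

```text
above t=2.51 pos [0.46  0.282 0.12 ] F [ 0.47 -0.21 -0.38] M [-0.045  0.044 -0.029] w 0.0552
down t=4.17 pos [0.4605 0.2823 0.0041] F [-0.2  -0.82 -1.13] M [-0.071  0.034 -0.048] w 0.0552
grip t=4.74 pos [0.46   0.282  0.0036] F [-0.86 -0.76  1.53] M [-0.088  0.044  0.022] w 0.0237
```

```bash
python3 - <<'E'
from h import *
from cell import manip,cams
manip.move_linear([*SG,.10],rate=.12); st(manip,"lift")
p=SLOT-CX*.14; 
manip.move_pose([p[0],p[1],.10],rot(YAW,-1)); 
manip.move_linear([p[0],p[1],.0476],rate=.1); manip.dwell(.3);st(manip,"pre")
for n in ("side","top"):
    c=cams.capture(n); np.savez(f"{n}1.npz",**c)
    a=(150,260,260,400) if n=="side" else (130,290,230,430)
    cv2.imwrite(f"pics/{n}1.png",cv2.resize(c["image"][a[0]:a[1],a[2]:a[3]],None,fx=4,fy=4,interpolation=cv2.INTER_CUBIC)[:600,:800])
E
```

```text
lift t=5.70 pos [0.4593 0.2816 0.0991] F [-0.28  0.21 -1.34] M [-0.071 -0.048  0.022] w 0.0236
pre t=8.91 pos [0.4441 0.3497 0.0484] F [-0.82 -0.2  -1.42] M [-0.013  0.224 -0.024] w 0.0237
```

View pics/side1.png

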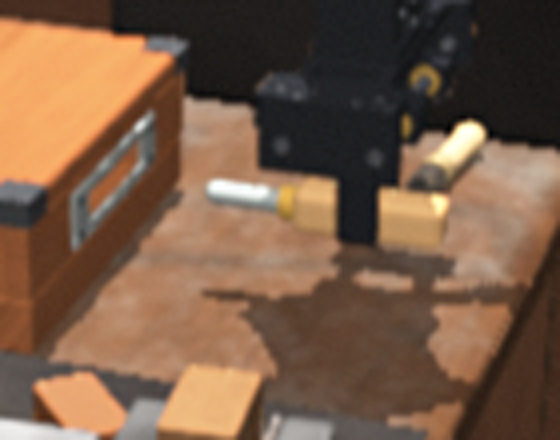

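View pics/top1.png

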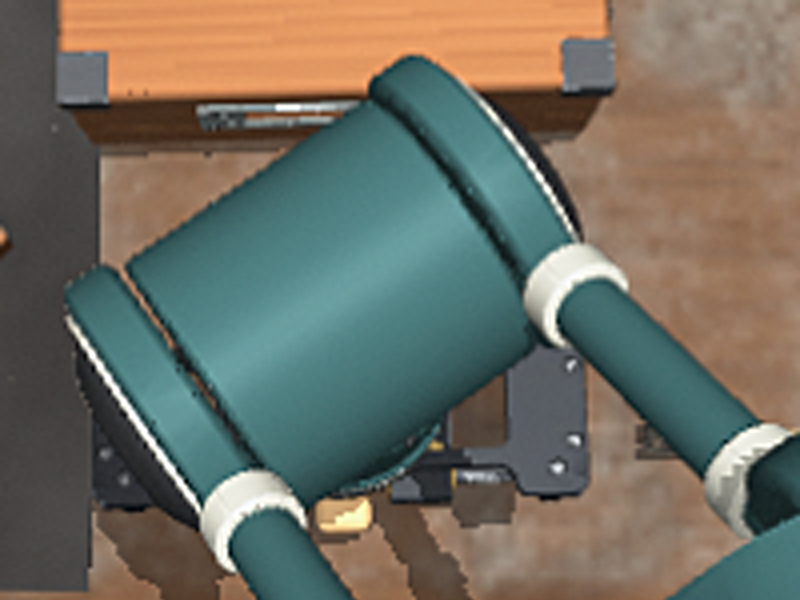

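The side view shows the key held level, with its tip near full-image (312,197) and the end of the handle near (367,205). The arm blocks the top view. I'll check the tip height and direction from the side depth map.

```bash
python3 - <<'E'
from h import *
np.set_printoptions(precision=4,suppress=True)
c=load("side1.npz");W=cloud(c)
for u in range(310,374,3):
    col=W[185:225,u]; o=(col[:,0]>.36)&(col[:,0]<.58)&(col[:,2]>.03)&(col[:,2]<.075)&(col[:,1]>.335)&(col[:,1]<.375)
    q=col[o]
    if len(q): print(u,len(q),"x %.4f y %.4f..%.4f z %.4f..%.4f"%(np.median(q[:,0]),q[:,1].min(),q[:,1].max(),q[:,2].min(),q[:,2].max()))
E
```

```text
313 5 x 0.5272 y 0.3548..0.3627 z 0.0549..0.0625
316 6 x 0.5207 y 0.3568..0.3604 z 0.0545..0.0643
319 5 x 0.5136 y 0.3562..0.3597 z 0.0553..0.0628
322 6 x 0.5077 y 0.3514..0.3606 z 0.0512..0.0616
325 6 x 0.5006 y 0.3522..0.3598 z 0.0552..0.0635
328 6 x 0.4945 y 0.3551..0.3602 z 0.0520..0.0634
331 9 x 0.4867 y 0.3532..0.3628 z 0.0502..0.0657
334 10 x 0.4789 y 0.3559..0.3663 z 0.0500..0.0680
337 14 x 0.4729 y 0.3468..0.3662 z 0.0478..0.0699
340 13 x 0.4661 y 0.3476..0.3647 z 0.0494..0.0709
343 14 x 0.4597 y 0.3460..0.3647 z 0.0463..0.0692
346 2 x 0.4499 y 0.3701..0.3750 z 0.0475..0.0634
349 4 x 0.4432 y 0.3725..0.3748 z 0.0509..0.0728
352 2 x 0.4366 y 0.3733..0.3746 z 0.0519..0.0580
355 14 x 0.4344 y 0.3395..0.3663 z 0.0494..0.0702
358 14 x 0.4280 y 0.3464..0.3640 z 0.0466..0.0707
361 13 x 0.4216 y 0.3454..0.3624 z 0.0491..0.0695
364 14 x 0.4146 y 0.3466..0.3651 z 0.0472..0.0696
367 14 x 0.4090 y 0.3411..0.3621 z 0.0477..0.0681
370 11 x 0.4039 y 0.3399..0.3590 z 0.0521..0.0692
```

```bash
cat >> h.py <<'E'
ZT=.0472
def tgt(d,depth,z=ZT):
    "TCP target for pin end 'depth' behind plate face, lateral d"
    p=SLOT+CX*(depth-.09)+CY*d; return [p[0],p[1],z]
def frc(m,n=3):
    v=[]
    for _ in range(n):
        v.append(m.state()["contact_force"]); m.dwell(.02)
    f=np.mean(v,0); return np.array([-f@CX,f@CY,f[2]])   # push resistance, left force on tool, up
E
python3 - <<'E'
from h import *
from cell import manip
np.set_printoptions(precision=2,suppress=True)
manip.move_linear(tgt(-.030,-.006),rate=.12); manip.dwell(.2)
F0=frc(manip,5); np.save("F0.npy",F0); print(F0,manip.state()["clock"])
d=-.030
dep=-.006
manip.move_linear(tgt(d,.004),rate=.04); print("4mm",frc(manip)-F0)
F=0
for dep in list(np.arange(.006,.022,.002)):
    manip.move_linear(tgt(d,dep),rate=.03); F=frc(manip)-F0; print(round(dep*1e3,1),F,manip.state()["clock"], np.round(manip.state()["tool_pos"],4))
    if F[0]>3 or np.abs(F).max()>6: break
E
```

```text
[ 0.52 -0.1  -1.26] 9.8833
4mm [-0.05  0.06 -0.12]
6.0 [0.23 0.09 0.1 ] 10.6333 [0.5  0.32 0.05]
8.0 [-0.89 -0.02 -0.04] 10.9333 [0.5  0.32 0.05]
10.0 [-0.91  0.   -0.41] 11.2333 [0.5  0.32 0.05]
12.0 [-0.29 -0.33  0.15] 11.5333 [0.51 0.32 0.05]
14.0 [-0.88  0.07  0.23] 11.8333 [0.51 0.32 0.05]
16.0 [-0.38 -0.28  0.15] 12.1333 [0.51 0.32 0.05]
18.0 [4.55 0.62 1.05] 12.4333 [0.51 0.32 0.05]
```

```bash
python3 - <<'E'
from h import *
from cell import manip
np.set_printoptions(precision=2,suppress=True)
F0=np.load("F0.npy")
for d in list(np.arange(-.032,-.0345,-.002))+list(np.arange(-.032,.013,.002)):
    manip.move_linear(tgt(d,.018),rate=.03); F=frc(manip)-F0; print(round(d*1e3,1),F,round(manip.state()["clock"],2))
    if F[0]<1.5 or F[0]>12 or abs(F[1])>4 : break
E
```

```text
-32.0 [4.34 0.35 0.31] 12.73
-34.0 [ 4.42 -0.26  0.21] 13.03
-32.0 [ 4.36  0.69 -0.49] 13.33
-30.0 [ 4.59  0.05 -0.54] 13.63
-28.0 [ 4.44 -0.49 -0.59] 13.93
-26.0 [ 4.12 -0.26 -0.45] 14.23
-24.0 [ 4.8  -0.34 -0.06] 14.53
-22.0 [ 4.96  2.27 -0.69] 14.83
-20.0 [ 0.86  4.66 -0.4 ] 15.13
```

```bash
python3 - <<'E'
from h import *
from cell import manip
np.set_printoptions(precision=2,suppress=True)
F0=np.load("F0.npy")
for d in np.arange(-.019,-.012,.001):
    manip.move_linear(tgt(d,.018),rate=.03); F=frc(manip)-F0; print(round(d*1e3,1),F,round(manip.state()["clock"],2))
    if abs(F[1])<1 and F[0]<1.5: break
    if F[1]<-1.5 or F[0]>8: break
E
```

```text
-19.0 [0.24 3.02 0.82] 15.43
-18.0 [0.07 1.1  0.29] 15.73
-17.0 [-0.9   0.67  0.03] 16.03
```

```bash
cat > ins.py <<'E'
from h import *
from cell import manip
np.set_printoptions(precision=2,suppress=True)
F0=np.load("F0.npy"); d=-.0165; z=ZT
for dep in list(np.arange(.0205,.0385,.0025))+list(np.arange(.039,.046,.001)):
    manip.move_linear(tgt(d,dep,z),rate=.03); F=frc(manip)-F0; print(round(dep*1e3,1),F,round(d*1e3,1),round(z,4),round(manip.state()["clock"],2))
    if F[0]>4: break
    if abs(F[1])>1.5: d+=np.sign(F[1])*.0006
    if abs(F[2])>2: z+=np.sign(F[2])*.0005
    if np.abs(F).max()>9: break
E
python3 ins.py
```

```text
20.5 [-0.8   0.29 -0.26] -16.5 0.0472 16.33
23.0 [-1.1   0.5   0.26] -16.5 0.0472 16.63
25.5 [-0.61  0.99  0.44] -16.5 0.0472 16.93
28.0 [-0.36  1.44  0.26] -16.5 0.0472 17.23
30.5 [-0.52  1.28 -0.42] -16.5 0.0472 17.53
33.0 [-1.05  1.46  0.15] -16.5 0.0472 17.83
35.5 [-1.59  2.22 -0.45] -16.5 0.0472 18.13
38.0 [-0.68  0.51 -0.15] -15.9 0.0472 18.43
39.0 [-0.94  0.08 -0.05] -15.9 0.0472 18.73
40.0 [-0.36  0.25 -0.22] -15.9 0.0472 19.03
41.0 [2.24 0.21 0.41] -15.9 0.0472 19.33
42.0 [5.29 0.88 1.86] -15.9 0.0472 19.63
```

```bash
python3 - <<'E'
from h import *
from cell import manip
np.set_printoptions(precision=2,suppress=True)
F0=np.load("F0.npy"); dep=.0413
for d in list(np.arange(-.012,.0265,.004))+list(np.arange(.028,.042,.001)):
    manip.move_linear(tgt(d,dep),rate=.03); F=frc(manip)-F0; print(round(d*1e3,1),F,round(manip.state()["clock"],2))
    if F[1]<-11 or np.abs(F).max()>14: break
st(manip)
E
```

```text
-12.0 [ 4.08 -2.14  1.27] 19.97
-8.0 [ 4.49 -4.05  1.64] 20.3
-4.0 [ 4.42 -4.59  1.68] 20.63
0.0 [ 4.85 -4.84  1.56] 20.97
4.0 [ 4.12 -3.93  1.6 ] 21.3
8.0 [ 3.96 -4.09  1.84] 21.63
12.0 [ 4.41 -4.66  1.75] 21.97
16.0 [ 3.9  -4.21  1.96] 22.3
20.0 [ 4.39 -4.35  1.5 ] 22.63
24.0 [ 4.   -4.3   2.01] 22.97
28.0 [ 3.79 -4.62  2.19] 23.3
29.0 [ 4.25 -4.42  1.64] 23.6
30.0 [ 3.99 -5.35  1.43] 23.9
31.0 [ 4.39 -5.24  1.81] 24.2
32.0 [ 4.53 -5.09  2.22] 24.5
33.0 [ 3.72 -5.18  1.76] 24.8
34.0 [ 4.3  -4.33  2.07] 25.1
35.0 [ 4.08 -6.17  2.02] 25.4
36.0 [ 3.69 -8.27  3.04] 25.7
37.0 [  4.22 -10.75   3.92] 26.0
38.0 [  3.54 -12.54   4.17] 26.3
 t=26.30 pos [0.53 0.39 0.05] F [ -5.14 -12.88   3.04] M [-2.02  0.56 -0.77] w 0.0233
```

The force rose from the steady ~5 N of bolt friction to 12.5 N at d≈35–38 mm, which is the left stop. I'll ease off the loads and look before releasing.

```bash
python3 - <<'E'
from h import *
from cell import manip,cams
np.set_printoptions(precision=2,suppress=True)
F0=np.load("F0.npy")
for d,dep,z in [(.037,.041,ZT),(.0355,.0408,ZT),(.0345,.0408,ZT)]:
    manip.move_linear(tgt(d,dep,z),rate=.02); manip.dwell(.1); F=frc(manip)-F0; print(d,dep,z,F)
    if F[1]>-2.0: break
st(manip)
c=cams.capture("side"); np.savez("side2.npz",**c)
cv2.imwrite("pics/side2.png",cv2.resize(c["image"][150:260,240:390],None,fx=5,fy=5,interpolation=cv2.INTER_CUBIC))
E
```

```text
0.037 0.041 0.0472 [  2.93 -10.52   3.69]
0.0355 0.0408 0.0472 [ 2.86 -7.05  1.91]
0.0345 0.0408 0.0472 [ 2.47 -4.64  1.35]
 t=27.50 pos [0.53 0.39 0.05] F [-2.57 -5.41 -0.35] M [-0.8   0.55 -0.39] w 0.0232
```

View pics/side2.png

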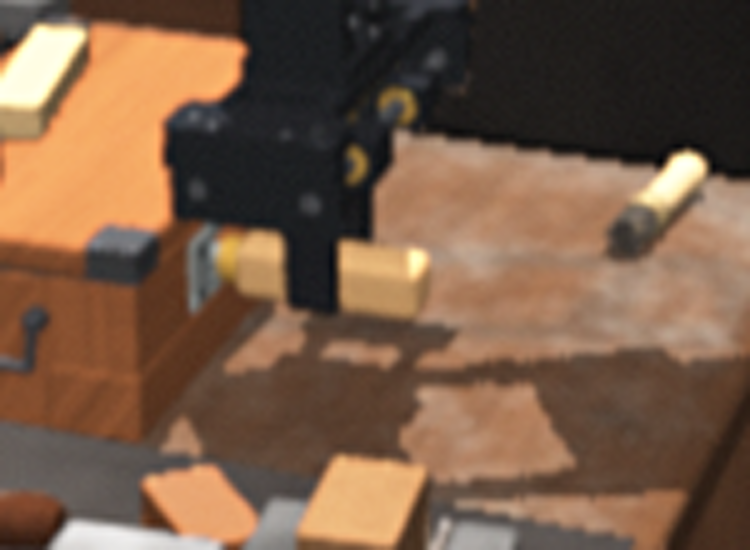

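The view shows the key in the slot's left end, with the collar close to the plate at about (284,201) in the full image. The brush hasn't been disturbed. Now I'll ease off the last of the side load and release.

```bash
python3 - <<'E'
from h import *
from cell import manip,cams
np.set_printoptions(precision=2,suppress=True)
F0=np.load("F0.npy")
for d in (.0337,.033):
    manip.move_linear(tgt(d,.0405),rate=.02); F=frc(manip)-F0; print(d,F)
    if F[1]>-2: break
for w in (.026,.030,.040,.056): manip.set_gripper(w,10)
st(manip,"open")
p=manip.state()["tool_pos"]
manip.move_linear([tgt(d,.0405)[0],tgt(d,.0405)[1],.16],rate=.08); st(manip,"up")
b=tgt(d,-.10,.25); manip.move_linear(b,rate=.2)
manip.dwell(.3)
for n in ("side","top"):
    c=cams.capture(n); np.savez(f"{n}3.npz",**c)
    a=(150,270,240,400) if n=="side" else (130,280,230,430)
    cv2.imwrite(f"pics/{n}3.png",cv2.resize(c["image"][a[0]:a[1],a[2]:a[3]],None,fx=4,fy=4,interpolation=cv2.INTER_CUBIC))
st(manip)
E
```

```text
0.0337 [ 2.21 -4.28  0.17]
0.033 [ 2.17 -2.64 -1.05]
open t=29.46 pos [0.53 0.39 0.05] F [ 0.04 -0.09 -0.06] M [-0.04  0.2  -0.03] w 0.0559
up t=31.02 pos [0.53 0.39 0.16] F [-0.08  0.25  0.18] M [-0.03  0.14 -0.03] w 0.0558
 t=32.40 pos [0.39 0.38 0.25] F [ 0.19 -0.34 -0.31] M [ 0.05  0.18 -0.  ] w 0.0558
```

View pics/side3.png

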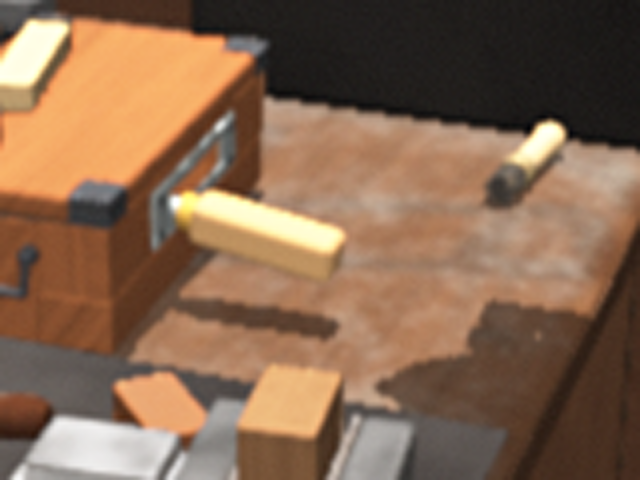

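View pics/top3.png

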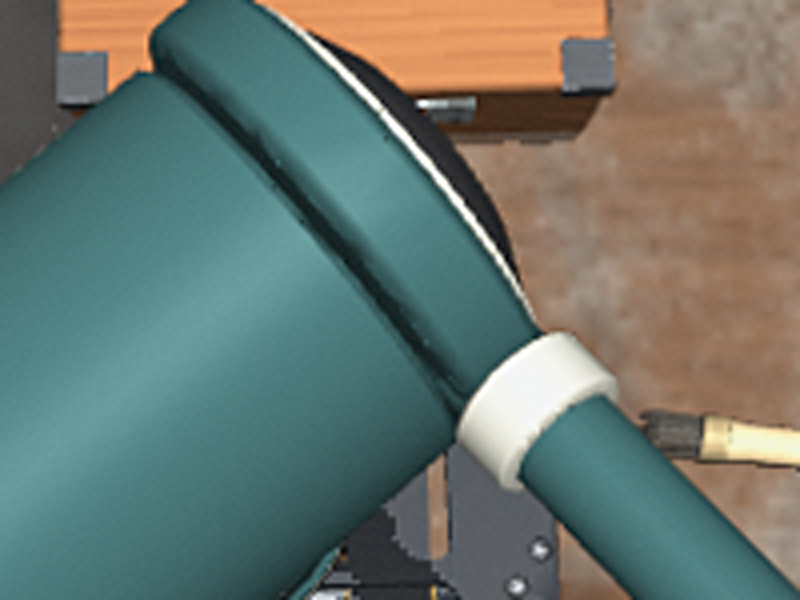

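The side view shows the key hanging in the slot and drooping about 10°, with a little steel visible at the collar (full image ~(284,202)). I'll clear the arm from the top camera, then measure how deep the pin sits and whether it is creeping.

```bash
cat > chk.py <<'E'
from h import *
np.set_printoptions(precision=4,suppress=True)
def chk(c,nm):
    W=cloud(c);P=W.reshape(-1,3);P=P[np.isfinite(P).all(1)]
    q=P-SLOT; l=np.c_[q@CX,q@CY,P[:,2]]
    k=l[(l[:,0]>-.12)&(l[:,0]<-.012)&(abs(l[:,1]-.034)<.03)&(l[:,2]>.018)&(l[:,2]<.085)]
    a,s,v=np.linalg.svd(k-k.mean(0),full_matrices=False)
    print(nm,len(k),"rear x %.4f (1%% %.4f)"%(k[:,0].min(),np.percentile(k[:,0],1)),"y med %.4f"%np.median(k[:,1]),"dir",v[0])
    for x in (-.085,-.07,-.05,-.03,-.02):
        m=abs(k[:,0]-x)<.005
        if m.any(): print("   x",x,"y %.4f..%.4f ztop %.4f zmin %.4f"%(k[m,1].min(),k[m,1].max(),k[m,2].max(),k[m,2].min()))
E
python3 - <<'E'
from chk import *
from cell import manip,cams
chk(load("side3.npz"),"side3")
import numpy as np
j=manip.state()["joint_pos"].copy(); j[0]-=.75; j[1]-=.2
manip.set_joints(j); st(manip)
for n in ("side","top"):
    c=cams.capture(n); np.savez(f"{n}4.npz",**c); chk(c,n)
    a=(150,270,240,400) if n=="side" else (130,280,230,430)
    cv2.imwrite(f"pics/{n}4.png",cv2.resize(c["image"][a[0]:a[1],a[2]:a[3]],None,fx=4,fy=4,interpolation=cv2.INTER_CUBIC))
E
```

```text
side3 519 rear x -0.0910 (1% -0.0907) y med 0.0449 dir [-0.9878  0.0211 -0.1542]
   x -0.085 y 0.0266..0.0517 ztop 0.0541 zmin 0.0309
   x -0.07 y 0.0266..0.0503 ztop 0.0563 zmin 0.0314
   x -0.05 y 0.0241..0.0492 ztop 0.0587 zmin 0.0348
   x -0.03 y 0.0258..0.0496 ztop 0.0627 zmin 0.0378
   x -0.02 y 0.0231..0.0490 ztop 0.0640 zmin 0.0378
 t=33.92 pos [0.536  0.0117 0.3576] F [-0.65  0.88 -0.39] M [0.042 0.238 0.009] w 0.0560
side 518 rear x -0.0915 (1% -0.0907) y med 0.0452 dir [-0.9867  0.0135 -0.1622]
   x -0.085 y 0.0247..0.0504 ztop 0.0538 zmin 0.0300
   x -0.07 y 0.0275..0.0518 ztop 0.0560 zmin 0.0312
   x -0.05 y 0.0280..0.0498 ztop 0.0593 zmin 0.0351
   x -0.03 y 0.0264..0.0486 ztop 0.0623 zmin 0.0384
   x -0.02 y 0.0258..0.0500 ztop 0.0635 zmin 0.0384
top 652 rear x -0.0932 (1% -0.0928) y med 0.0335 dir [-0.9879  0.0322 -0.1519]
   x -0.085 y 0.0232..0.0458 ztop 0.0573 zmin 0.0370
   x -0.07 y 0.0227..0.0455 ztop 0.0586 zmin 0.0502
   x -0.05 y 0.0222..0.0448 ztop 0.0632 zmin 0.0540
   x -0.03 y 0.0216..0.0443 ztop 0.0664 zmin 0.0544
   x -0.02 y 0.0214..0.0441 ztop 0.0656 zmin 0.0511
```

View pics/top4.png

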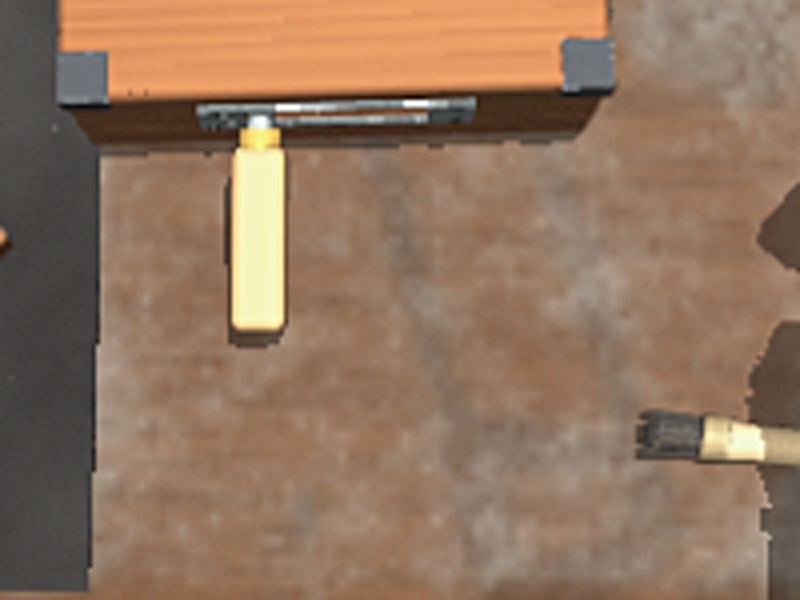

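View pics/side4.png

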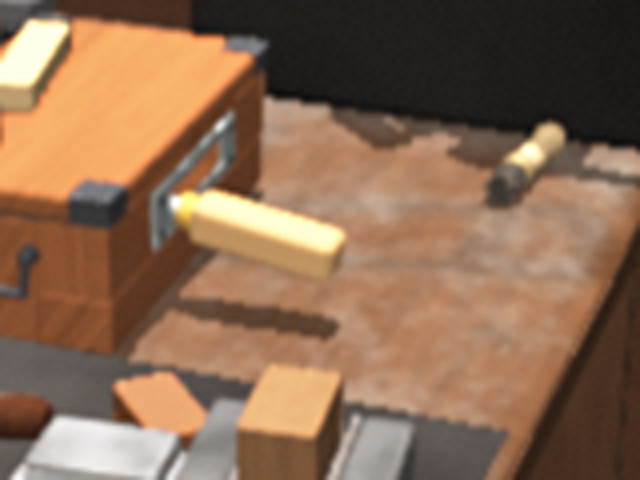

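```bash
python3 - <<'E'
from chk import *
chk(load("side2.npz"),"before release")
for n in ("side0","side4"):
    W=cloud(load(n+".npz"))
a,b=load("top0.npz"),load("top4.npz")
for nm,(r0,r1,c0,c1) in dict(wax=(175,215,190,240),brush=(225,255,385,418)).items():
    print(nm,np.abs(a["image"][r0:r1,c0:c1].astype(int)-b["image"][r0:r1,c0:c1]).mean())
E
```

```text
before release 568 rear x -0.0908 (1% -0.0901) y med 0.0457 dir [0.9876 0.1569 0.0046]
   x -0.085 y 0.0267..0.0494 ztop 0.0690 zmin 0.0458
   x -0.07 y 0.0283..0.0499 ztop 0.0679 zmin 0.0462
   x -0.05 y 0.0190..0.0640 ztop 0.0848 zmin 0.0474
   x -0.03 y 0.0353..0.0512 ztop 0.0681 zmin 0.0453
   x -0.02 y 0.0284..0.0509 ztop 0.0683 zmin 0.0446
wax 1.5193333333333334
brush 1.981144781144781
```

```bash
python3 - <<'E'
from cell import manip,order
order.close_job(); print(manip.state()["clock"])
E
```

```text
the job is handed in; nothing more can be done
the job is handed in; nothing more can be done
```

The bolt is drawn left to its stop, and the key is in the bolt and released. I handed the job in at about 34 s on the robot's clock.

**Finding the hole:** I slid the pin along the bolt's face with about 4.5 N. It dropped in at about 17 mm right of the slot's middle.

**Pushing home:** The pin went in about 24 mm past the bolt's face before it bottomed, which matches the hole's depth. I stopped at 5 N.

**Drawing left:** Resistance held at about 4–5 N all the way. It began to rise at about 35 mm left of the slot's middle and reached 12.5 N at the stop. I eased the side load to 2.6 N, still to the left, before letting go.

**Last checks:**
- **Key:** It stays in the slot's left end, about 33.5 mm left of the middle by the top camera. It droops about 9° from the play in the hole. Its rear end is within about 1 mm of where it was before release, and it did not creep between the two side pictures taken after release.
- **Wax block and brush:** The areas of the top picture checked (the wax block and the bristle end of the brush) are essentially unchanged.
- **Disagreements:** The pin met both the bolt's face and the hole's bottom about 2 mm deeper than my camera estimate, in line with the calibration error. The side camera also put the key about 2–4 mm further left than the top one.

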